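# Line up the blue paints by shade on the bench rack

### The job

Put the four blue paint jars on the wooden rack in order of shade, one upright and centred on each cork mark, the lightest blue next to the white end plate and the shades darkening step by step to the darkest blue next to the black end plate. Do not tip any jar over, and leave the red jar standing where it is.

Things in the scene. Friction and masses are not known exactly. Their poses are not given: they have to be found in the camera images.
- jar_pale: A round screw-lid paint jar, body and lid very pale, almost white blue (the lightest of the four blues); body 42 mm diameter and 50 mm high, then a lid 39 mm diameter up to 68 mm; loose, about 60 to 130 g. Origin at the centre of its underside, z up through the lid; yaw means nothing. It starts standing on the bench on the robot's side of the rack, at least 65 mm between jar centres.
- jar_sky: A round screw-lid paint jar, body and lid light sky blue (second lightest); body 42 mm diameter and 50 mm high, then a lid 39 mm diameter up to 68 mm; loose, about 60 to 130 g. Origin at the centre of its underside, z up through the lid; yaw means nothing. It starts standing on the bench on the robot's side of the rack, at least 65 mm between jar centres.
- jar_royal: A round screw-lid paint jar, body and lid strong mid blue (second darkest); body 42 mm diameter and 50 mm high, then a lid 39 mm diameter up to 68 mm; loose, about 60 to 130 g. Origin at the centre of its underside, z up through the lid; yaw means nothing. It starts standing on the bench on the robot's side of the rack, at least 65 mm between jar centres.
- jar_navy: A round screw-lid paint jar, body and lid very dark navy blue (the darkest); body 42 mm diameter and 50 mm high, then a lid 39 mm diameter up to 68 mm; loose, about 60 to 130 g. Origin at the centre of its underside, z up through the lid; yaw means nothing. It starts standing on the bench on the robot's side of the rack, at least 65 mm between jar centres.
- mark1: Flat round pale cork mark, 52 mm diameter, thin dark outline, flush on the top of the wooden paint rack: the end mark at the left (robot's +y) end. Origin at its centre on the rack's top, 15 mm above the bench; x across the rack to its far side, y along the row towards mark1's end, z up. The row's four marks are 70 mm apart, in a straight line.
- mark2: Flat round pale cork mark, 52 mm diameter, thin dark outline, flush on the top of the wooden paint rack: second from the left. Origin at its centre on the rack's top, 15 mm above the bench; x across the rack to its far side, y along the row towards mark1's end, z up. The rack is a fixed board 90 mm deep, 370 mm long, 15 mm high, turned up to 0.25 rad.
- mark3: Flat round pale cork mark, 52 mm diameter, thin dark outline, flush on the top of the wooden paint rack: third from the left. Origin at its centre on the rack's top, 15 mm above the bench; x across the rack to its far side, y along the row towards mark1's end, z up. A fence 8 mm thick runs along the rack's far edge: near face 45 mm from the row's line, top 10 mm above the board.
- mark4: Flat round pale cork mark, 52 mm diameter, thin dark outline, flush on the top of the wooden paint rack: the end mark at the right (-y) end. Origin at its centre on the rack's top, 15 mm above the bench; x across the rack to its far side, y along the row towards mark1's end, z up. The row's four marks are 70 mm apart.
- light_tag: Fixed flat white plate, 66 x 26 x 8 mm, on top of the rack at the end where the lightest jar belongs, 58 mm beyond the end mark's centre; it may be at either end. A like black plate (not listed) lies at the other end, where the darkest jar belongs. Origin at the centre of its underside.
- jar_red: A jar of the same shape and size, but red, standing among the blue ones. It is not part of the row and stays where it is. Origin at the centre of its underside, z up.

How it is judged:
By the outcome, as a careful person would: the job done as asked, in the order asked, and still so for the second after the job is handed in, with the robot touching nothing.
It also fails if it takes over 90 s, if anything falls off the work surface, if the arm or the gripper's body presses on something with over 40 N, if the wrist force passes 120 N, or if a joint passes its speed limit or range.

### The arm

A 7-joint arm with a two-finger parallel gripper is mounted at the origin on the work surface. World frame = base frame: x ahead of the robot, y to its left, z up, the work surface at z = 0. Lengths are in m, angles in rad, forces in N, time in s.
With the tool pointing down it reaches from about 0.375 to 0.925 m from the base axis. Payload 3.1 kg.
Tool frame: the origin (TCP) lies midway between the tips of the shut fingers; the grasp point (between the pads) lies 19 mm behind it; z points along the fingers, y is the line along which they close (so a half turn about z gives the same grasp; the last joint's range is limited). The gripper opens to 85 mm and grips with 20 to 120 N. Pads are 22 mm wide; open, the fingers measure 114 mm over their backs; the gripper's body (76 mm by 85 mm) begins 54 mm behind the grasp point. The pads swing forward as they close: fully open they stand 13 mm farther back than shut.
Start: joints at [1.018, 0.383, 0.044, 1.598, -0.018, 1.161, -0.05], TCP at [0.286, -0.584, 0.231] pointing down, gripper open.
Joint ranges: [-2.61, 2.61], [-0.41, 2.15], [-1.48, 1.57], [0, 2.5], [-1.57, 4.71], [0.05, 1.97], [-2.85, 2.85]. Speed limits (rad/s): [2.79, 2.79, 3.14, 3.14, 3.14, 3.14, 3.14].

### API

Orientations are given as a unit quaternion [x, y, z, w].
In Python, from bench import arm gives the robot as it stands.
- The arm moves only by the tool step_arm, never from a script. Its argument "commands" is one flat list of numbers, 4 for each row, row after row: the shift along the tool's x, y, z as a fraction of full scale, then the turn about the tool's z as a fraction of full scale. In form: [dx, dy, dz, roll, dx, dy, dz, roll, ...]. A call has 1 to 8 rows; each row shifts and turns the commanded pose from where the row before left it, along the tool's axes as they then stand; what a row does not reach is not made up. Full scale, the value 1, is 0.2 m for a shift and pi/2 rad for a turn. A row lasts 1/12 s, in which the tool goes at most 41.7 mm and 7.16 degrees, less where a joint would pass 70% of its speed; a pose out of reach is approached as far as the arm can. A call with a number of a shift or a turn outside -1 to 1 is refused whole. A call with a gripper value outside its range is refused whole. "jaw" is the opening, from 0 (shut) to 1 (fully open), set as the call begins (left out, the last holds). The fingers move at their own pace and stop on an object; "force" is the grip in N (left out, the last holds). Time passes only in rows, so rows that do not move let the fingers close. It gives the time, the measured TCP pose, the force, the opening and the grip force at its end, in the units of the state.
- arm.read_state(): the state, without advancing time (a new reading comes with each control period).
- arm.read_camera(name): name is "scene" or "top" or "wrist"; returns (picture, depth): 384x512x3 uint8, blue, green, red; 384x512 float32, m along the optical axis (not along the pixel's ray), 0 where there is no reading.
- arm.camera_params(name): a dict with "K" (3x3 intrinsics, pixels), "rvec" (rotation vector, rad) and "tvec" (3), from world to camera coordinates, as OpenCV has them. Camera axes: x right, y down, z forward; pixel columns grow to the right and rows downward; lengths in m; the calibration is good to about 2 mm. The wrist camera is an equidistant fisheye: a pixel r from the principal point sees the ray r / f radians off the axis. A picture is of the moment at which its call begins: read the wrist's pose just before it. camera_params takes no time and is no camera call; for the wrist camera it gives the pose at the moment of the call.
- arm.job_done(): hands the job in; it is judged then, once.
The state is a dict: "clock": time; "joints": joint angles; "dq": joint speeds; "joint_torque": joint torques, N m; "position": TCP position; "tool_rot": TCP orientation; "contact_force": force on the tool from outside, world axes, zero at the start; "moment": the same for the moment, N m; "width": finger opening in m; "grasp_force": force on a finger pad.
Only numpy, scipy, OpenCV 4.12 (cv2) and the standard library are available. Lean on these libraries where they do the work, as an engineer would, in place of code of your own. Each camera call takes 0.05 s, during which the arm holds its last target. There are 200 camera calls.

## Working session

There is one attempt and no reset: what is moved stays moved. The work goes in short steps, Python scripts to look and compute and a tool call to move; the robot and the scene stay as the last step left them, time stands still between calls to the robot, and variables do not carry over. Pictures are saved under pics/ and viewed, at most 14 in all, crops included, and the job is handed in when it is done.

Besides the shell and the picture viewer there is one more tool, called after "Request:" as a command line: name --argument value ..., lists and objects as JSON in quotes. step_arm: Moves the arm, as the interface text tells. Its arguments: {"type":"object","properties":{"commands":{"type":"array","items":{"type":"number","minimum":-1,"maximum":1}},"jaw":{"type":"number"},"force":{"type":"number"}},"required":["commands"]}

```bash
mkdir -p pics; cat > h.py <<'E'
import numpy as np, cv2
from bench import arm
def cam(n):
    p=arm.camera_params(n); im,d=arm.read_camera(n)
    K=np.array(p["K"]);R=cv2.Rodrigues(np.array(p["rvec"],float))[0];t=np.array(p["tvec"],float).ravel()
    return im,d,K,R,t
def cloud(d,K,R,t):
    v,u=np.indices(d.shape)
    P=np.stack([(u-K[0,2])/K[0,0]*d,(v-K[1,2])/K[1,1]*d,d],-1)
    W=(P-t)@R
    W[d<=0]=np.nan
    return W
E
python3 - <<'E'
from h import *
for n in("top","scene"):
    im,d,K,R,t=cam(n); cv2.imwrite(f"pics/{n}0.png",im); np.savez(f"{n}0.npz",im=im,d=d,K=K,R=R,t=t)
    print(n,-R.T@t,R[2])
s=arm.read_state();print(s["clock"],s["position"],s["tool_rot"],s["width"],s["contact_force"])
E
```

```text
top [ 0.40459116 -0.00320123  0.92747265] [ 0.1909692  -0.00412366 -0.98158737]
scene [ 0.91491251 -0.22817455  0.75504195] [-0.43845465  0.29955562 -0.84736294]
0.1 [ 0.28515836 -0.58315268  0.2299653 ] [ 9.74245431e-01  2.25486939e-01 -3.34528030e-04 -1.16962481e-03] 0.08570524741629043 [-0.55108892  0.40561489 -0.18701546]
```

View pics/top0.png

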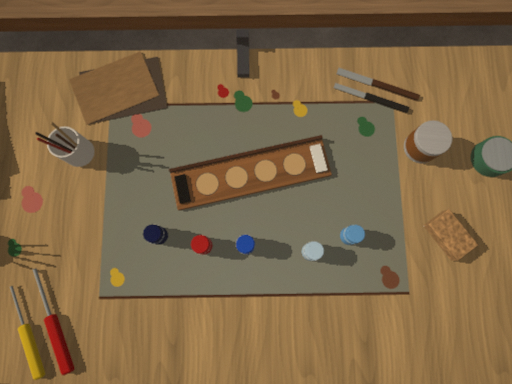

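View pics/scene0.png

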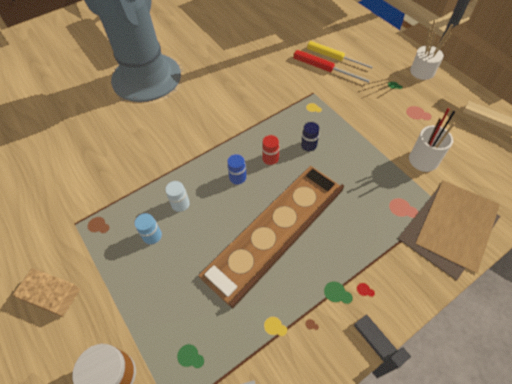

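The top view shows navy (155,234), red (201,244), royal (245,244), pale (313,251) and sky (352,234). The marks run from (207,184) to (294,164), with the white plate at the right (-y) end at (318,158). So mark1 to mark4 take navy, royal, sky and pale.

```bash
cat >> h.py <<'E'
def lids(W,px,zc=0.068,n=15):
    """lid-top centres: enclosing-circle of points near zc around pixel"""
    out={}
    for k,(u,v) in px.items():
        w=W[v-n:v+n,u-n:u+n].reshape(-1,3); w=w[np.abs(w[:,2]-zc)<.006]
        c,r=cv2.minEnclosingCircle(w[:,:2].astype(np.float32)); out[k]=(np.round(c,4),round(r,4),len(w),np.round(np.median(w[:,2]),4),np.round(w[:,:2].mean(0),4))
    return out
E
python3 - <<'E'
from h import *
px={"top":dict(navy=(155,234),red=(201,244),royal=(245,244),pale=(313,251),sky=(352,234)),
"scene":dict(navy=(311,130),red=(271,143),royal=(236,162),pale=(176,189),sky=(147,222))}
mk={"top":[(207,184),(236,177),(265,170),(294,164)],"scene":[(304,197),(285,217),(263,239),(240,262)]}
for n in px:
    f=np.load(n+"0.npz"); W=cloud(f["d"],f["K"],f["R"],f["t"])
    print(n,"bench z",np.nanmedian(W[215 if n=="top" else 330,200]) , W[280,280] if n=="top" else W[310,170])
    for k,v in lids(W,px[n]).items(): print(k,*v)
    hsv=cv2.cvtColor(f["im"],cv2.COLOR_BGR2HSV).astype(int)
    for i,(u,v) in enumerate(mk[n]):
        m=(np.abs(hsv-hsv[v,u]).max(2)*0+ (np.abs(hsv[...,2]-hsv[v,u,2])<40)&(np.abs(hsv[...,1]-hsv[v,u,1])<45)).astype(np.uint8)
        _,lab=cv2.connectedComponents(m,connectivity=4); m=(lab==lab[v,u])
        w=W[m]; w=w[~np.isnan(w[:,0])]
        print("mark",i+1,m.sum(),w.mean(0).round(4),np.ptp(w,0).round(3))
E
```

```text
top bench z 0.12206043244282543 [ 0.37182917 -0.0609796   0.00075296]
navy [0.4764 0.2179] 0.0196 257 0.0679 [0.4761 0.2172]
red [0.4521 0.1148] 0.0195 252 0.0678 [0.452  0.1144]
royal [0.4511 0.0173] 0.0193 257 0.0679 [0.4513 0.0173]
pale [ 0.4346 -0.131 ] 0.0195 263 0.0681 [ 0.4344 -0.1305]
sky [ 0.4689 -0.221 ] 0.0196 260 0.068 [ 0.469  -0.2201]
mark 1 388 [0.595  0.1052 0.0152] [0.054 0.052 0.01 ]
mark 2 380 [0.6101 0.037  0.0155] [0.052 0.052 0.009]
mark 3 374 [ 0.6248 -0.0318  0.0155] [0.053 0.052 0.01 ]
mark 4 374 [ 0.6398 -0.0999  0.0156] [0.052 0.052 0.009]
scene bench z 0.0018719599300100849 [ 6.38091585e-01 -2.66624717e-01 -1.24112126e-06]
navy [0.4785 0.2168] 0.0201 175 0.0681 [0.4806 0.2153]
red [0.4554 0.114 ] 0.0206 185 0.0678 [0.4566 0.1131]
royal [0.4542 0.0168] 0.02 201 0.0682 [0.456  0.0154]
pale [ 0.4371 -0.1316] 0.0197 227 0.0682 [ 0.4391 -0.1321]
sky [ 0.4723 -0.2212] 0.0202 268 0.0681 [ 0.4735 -0.2217]
mark 1 1733 [0.619  0.0339 0.0154] [0.109 0.211 0.009]
mark 2 2971 [ 0.6283 -0.0008  0.0153] [0.128 0.308 0.01 ]
mark 3 2463 [0.6253 0.0069 0.0153] [0.115 0.284 0.009]
mark 4 496 [ 0.6409 -0.0992  0.0155] [0.054 0.054 0.008]
```

Request:
step_arm --commands '[0,0,0,-0.0706,0,0,0,-0.0706,0,0,0,-0.0706,0,0,0,-0.0706,0,0,0,-0.0706,0,0,0,-0.0706,0,0,0,-0.0706,0,0,0,-0.0706]' --jaw 0.85 --force 30

```text
clock: 0.77
position: [0.2852, -0.5834, 0.2304]
tool_rot: [0.781, 0.624, 0.0, -0.001]
contact_force: [-0.0, -0.3, 0.7]
width: 0.0727
grasp_force: 0.0
```

Request:
step_arm --commands '[0,0,0,-0.0706,0,0,0,-0.0706,0,0,0,-0.0706,0,0,0,-0.0706,0,0,0,0]'

```text
clock: 1.18
position: [0.2852, -0.5835, 0.2304]
tool_rot: [0.627, 0.779, 0.0, -0.001]
contact_force: [0.8, -0.1, 0.7]
width: 0.0723
grasp_force: 0.0
```

```bash
cat > tgt.py <<'E'
import sys,json
from h import *
from scipy.spatial.transform import Rotation as Rn
m=np.array([[.5955,.1052],[.6105,.0368],[.6252,-.0315],[.6402,-.0998]])
c=m.mean(0); a=np.arctan2(*(m[0]-m[3])[::-1]); ry=np.array([np.cos(a),np.sin(a)])
mk={f"m{i+1}":c+ry*(.105-.07*i) for i in range(4)}
T=dict(navy=(.4773,.2174),red=(.4536,.1144),royal=(.4526,.0170),pale=(.4356,-.1313),sky=(.4704,-.2210)); T.update(mk)
def go(*names):
    s=arm.read_state(); R=Rn.from_quat(s["tool_rot"]); p=np.array(s["position"])
    tx=R.as_matrix()[:,0]; print("clock",round(s["clock"],2),"p",p.round(4),"roll needed deg",round(-np.degrees((a-np.arctan2(tx[1],tx[0]))),2),"tz",R.as_matrix()[:,2].round(3))
    for k in names:
        q=np.array([*T[k],p[2]]); d=R.inv().apply(q-p); print(k,np.round(T[k],4),"d/0.2:",(d/.2).round(3)); p=q
if __name__=="__main__": go(*sys.argv[1:])
E
python3 tgt.py pale m4 sky m3 royal m2 navy m1
```

```text
clock 1.18 p [ 0.2852 -0.5835  0.2304] roll needed deg 0.1 tz [-0.001  0.001 -1.   ]
pale [ 0.4356 -0.1313] d/0.2: [2.047 1.22  0.003]
m4 [ 0.6402 -0.0999] d/0.2: [-0.067  1.033 -0.   ]
sky [ 0.4704 -0.221 ] d/0.2: [-0.409 -0.959 -0.   ]
m3 [ 0.6253 -0.0315] d/0.2: [0.759 0.96  0.001]
royal [0.4526 0.017 ] d/0.2: [ 0.422 -0.791  0.001]
m2 [0.6104 0.0369] d/0.2: [-0.072  0.792 -0.   ]
navy [0.4773 0.2174] d/0.2: [ 1.025 -0.456  0.002]
m1 [0.5955 0.1053] d/0.2: [-0.675  0.457 -0.001]
```

Request:
step_arm --commands '[0.128,0.076,0,0,0.128,0.076,0,0,0.128,0.076,0,0,0.128,0.076,0,0,0.128,0.076,0,0,0.128,0.076,0,0,0.128,0.076,0,0,0.128,0.076,0,0]'

```text
clock: 1.85
position: [0.3607, -0.3563, 0.231]
tool_rot: [0.629, 0.778, 0.0, -0.0]
contact_force: [0.6, -0.8, -0.1]
width: 0.0725
grasp_force: 0.0
```

Request:
step_arm --commands '[0.128,0.076,0,0,0.128,0.076,0,0,0.128,0.076,0,0,0.128,0.076,0,0,0.128,0.076,0,0,0.128,0.076,0,0,0.128,0.076,0,0,0.128,0.076,0,0]'

```text
clock: 2.52
position: [0.4357, -0.1304, 0.2312]
tool_rot: [0.629, 0.778, -0.0, -0.0]
contact_force: [1.6, -1.0, 0.0]
width: 0.0727
grasp_force: 0.0
```

Request:
step_arm --commands '[0,0,0.2,0,0,0,0.2,0,0,0,0.1,0,0,0,0,0,0,0,0,0]'

```text
clock: 2.93
position: [0.4347, -0.1315, 0.1304]
tool_rot: [0.628, 0.778, -0.0, -0.002]
contact_force: [-0.7, -0.2, 0.4]
width: 0.0726
grasp_force: 0.0
```

```bash
python3 tgt.py pale; python3 -c "
from h import *
p=arm.camera_params('wrist');print(p)
cv2.imwrite('pics/w1.png',arm.read_camera('wrist')[0])"
```

```text
clock 2.93 p [ 0.4347 -0.1315  0.1304] roll needed deg -0.09 tz [-0.003  0.002 -1.   ]
pale [ 0.4356 -0.1313] d/0.2: [-0.     0.005 -0.   ]
{'K': array([[297.31863964,   0.        , 253.63033679],
       [  0.        , 297.31863964, 192.34993852],
       [  0.        ,   0.        ,   1.        ]]), 'rvec': array([-2.8168047 , -0.30206487, -0.04484855]), 'tvec': array([-0.39767417, -0.21873407,  0.21801325])}
```

View pics/w1.png

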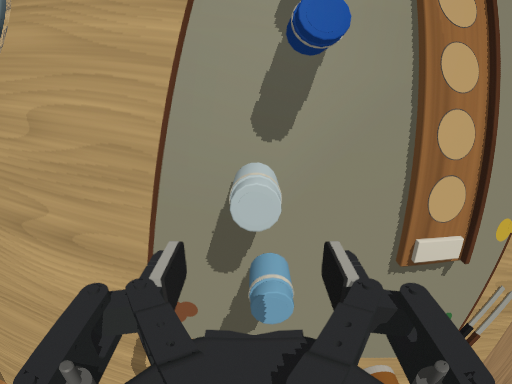

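The wrist view shows pale's lid at (256,205), near the finger midline column. I'll check its predicted pixel before descending.

```bash
python3 - <<'E'
from h import *
from tgt import T
p=arm.camera_params('wrist');R=cv2.Rodrigues(p['rvec'])[0];K=p['K']
def pr(X):
    c=R@X+p['tvec'];th=np.arctan2(np.hypot(c[0],c[1]),c[2]);u=c[:2]/np.hypot(c[0],c[1]);return (K[:2,2]+K[0,0]*th*u).round(1)
for k in('pale','sky','royal'):print(k,pr(np.array([*T[k],.068])))
print('tcp',pr(np.array(arm.read_state()['position'])), pr(np.array([*T['m4'],.015])))
E
```

```text
pale [251.5 206.9]
sky [268.7 306.6]
royal [320.4  14.4]
tcp [252.  249.5] [443.6 198.4]
```

Request:
step_arm --commands '[0,0.01,0.15,0,0,0,0.15,0,0,0,0.15,0,0,0,0.1,0,0,0,0.042,0,0,0,0,0,0,0,0,0]'

```text
clock: 3.57
position: [0.4396, -0.1321, 0.0144]
tool_rot: [0.628, 0.779, 0.001, 0.001]
contact_force: [-0.2, 0.2, 0.5]
width: 0.0728
grasp_force: 0.0
```

Request:
step_arm --commands '[0,0,0,0,0,0,0,0,0,0,0,0,0,0,0,0,0,0,0,0,0,0,0,0,0,0,0,0,0,0,0,0]' --jaw 0.2

```text
clock: 4.23
position: [0.4392, -0.1321, 0.0146]
tool_rot: [0.627, 0.779, 0.0, 0.001]
contact_force: [-2.0, 0.3, 5.9]
width: 0.0413
grasp_force: 29.8
```

Request:
step_arm --commands '[0,0,-0.1,0,0,0,-0.15,0,0,0,-0.15,0,0,0,-0.15,0,0,0,0,0,0,0,0,0]'

```text
clock: 4.73
position: [0.4399, -0.1322, 0.1254]
tool_rot: [0.627, 0.779, 0.001, 0.003]
contact_force: [-0.1, -0.3, -1.5]
width: 0.0411
grasp_force: 30.7
```

```bash
python3 tgt.py m4; python3 -c "
from h import *
s=arm.read_state();print(s['contact_force'],s['width'])"
```

```text
clock 4.73 p [ 0.4399 -0.1322  0.1254] roll needed deg -0.01 tz [ 0.006 -0.003 -1.   ]
m4 [ 0.6402 -0.0999] d/0.2: [-0.056  1.013  0.005]
[-0.1117583  -0.30244087 -1.45476091] 0.0411235734905745
```

Request:
step_arm --commands '[-0.01,0.1,0,0,-0.01,0.17,0,0,-0.01,0.17,0,0,-0.01,0.17,0,0,-0.01,0.17,0,0,-0.006,0.13,0,0,0,0.1,0,0,0,0,0,0]'

```text
clock: 5.4
position: [0.6406, -0.0966, 0.1212]
tool_rot: [0.626, 0.78, 0.002, -0.0]
contact_force: [-0.2, 0.6, -1.0]
width: 0.041
grasp_force: 30.8
```

Request:
step_arm --commands '[0,0,0.1,0,0,0,0.1,0,0,0,0.1,0,0,0,0.05,0,0,0,0,0,0,0,0,0]'

```text
clock: 5.9
position: [0.6361, -0.0993, 0.0516]
tool_rot: [0.627, 0.779, -0.001, -0.001]
contact_force: [-0.7, 0.4, -1.1]
width: 0.0411
grasp_force: 30.9
```

```bash
python3 tgt.py m4; python3 - <<'E'
from h import *
im,d,K,R,t=cam("top");W=cloud(d,K,R,t); cv2.imwrite("pics/t1.png",cv2.resize(im[120:290,120:400],None,fx=2.5,fy=2.5))
E
```

```text
clock 5.9 p [ 0.6361 -0.0993  0.0516] roll needed deg 0.01 tz [-0.003  0.    -1.   ]
m4 [ 0.6402 -0.0999] d/0.2: [-0.007  0.02  -0.   ]
```

View pics/t1.png

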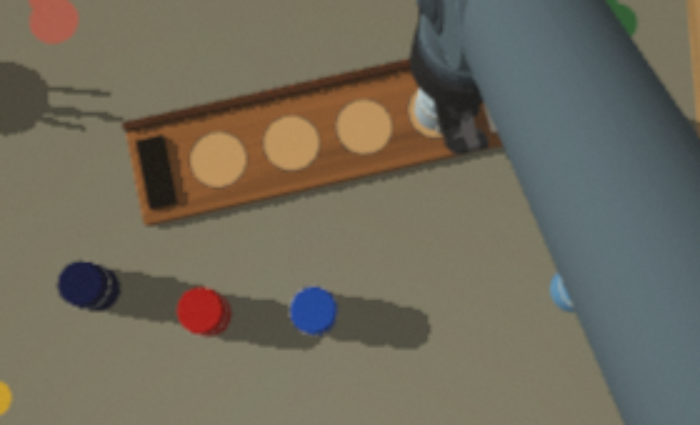

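The view shows pale hanging over mark4 at about (435,115), mostly hidden by the arm, and everything else undisturbed. I'll trim and lower it.

Request:
step_arm --commands '[-0.007,0.02,0,0,0,0,0,0,0,0,0.05,0,0,0,0.03,0,0,0,0.015,0,0,0,0,0,0,0,0,0]'

```text
clock: 6.53
position: [0.6411, -0.0998, 0.0332]
tool_rot: [0.627, 0.779, -0.0, -0.001]
contact_force: [-0.1, 0.2, -1.0]
width: 0.0415
grasp_force: 30.9
```

```bash
python3 tgt.py m4
```

```text
clock 6.53 p [ 0.6411 -0.0998  0.0332] roll needed deg 0.01 tz [-0.001  0.    -1.   ]
m4 [ 0.6402 -0.0999] d/0.2: [ 0.    -0.005  0.   ]
```

Request:
step_arm --commands '[0,-0.005,0.008,0,0,0,0.008,0,0,0,0.003,0,0,0,0,0,0,0,0,0]'

```text
clock: 6.95
position: [0.6408, -0.1001, 0.0301]
tool_rot: [0.627, 0.779, 0.0, 0.0]
contact_force: [0.4, -0.0, -1.3]
width: 0.041
grasp_force: 30.9
```

Request:
step_arm --commands '[0,0,0,0,0,0,0,0,0,0,0,0,0,0,0,0,0,0,0,0,0,0,0,0]' --jaw 0.75

```text
clock: 7.45
position: [0.6409, -0.1, 0.0302]
tool_rot: [0.627, 0.779, 0.0, 0.0]
contact_force: [-0.2, 0.2, 0.3]
width: 0.0641
grasp_force: 0.0
```

Request:
step_arm --commands '[0,0,-0.1,0,0,0,-0.15,0,0,0,-0.15,0,0,0,-0.1,0,0,0,0,0]'

```text
clock: 7.87
position: [0.6451, -0.1, 0.1363]
tool_rot: [0.627, 0.779, 0.003, 0.005]
contact_force: [1.2, 0.9, 1.3]
width: 0.064
grasp_force: 0.0
```

Request:
step_arm --commands '[-0.069,-0.161,0,0,-0.069,-0.161,0,0,-0.069,-0.161,0,0,-0.069,-0.161,0,0,-0.069,-0.161,0,0,-0.065,-0.155,0,0,0,0,0,0,0,0,0,0]' --jaw 0.85

```text
clock: 8.53
position: [0.4679, -0.2232, 0.1292]
tool_rot: [0.629, 0.777, -0.001, -0.001]
contact_force: [0.2, 0.4, 0.1]
width: 0.0723
grasp_force: 0.0
```

```bash
python3 - <<'E'
from h import *
from tgt import *
go('sky')
im,d,K,R,t=cam("scene");W=cloud(d,K,R,t);cv2.imwrite("pics/s1.png",im)
print(lids(W,dict(pale=(240,235)),.083,26))
im,d,K,R,t=cam("top");W=cloud(d,K,R,t)
print(lids(W,dict(pale=(296,157)),.083,18))
E
```

```text
clock 8.53 p [ 0.4679 -0.2232  0.1292] roll needed deg -0.3 tz [-0.002 -0.    -1.   ]
sky [ 0.4704 -0.221 ] d/0.2: [ 0.008  0.015 -0.   ]
{'pale': (array([ 0.6419, -0.0989]), 0.0197, 309, np.float64(0.0831), array([ 0.6427, -0.0997]))}
{'pale': (array([ 0.639 , -0.0984]), 0.0195, 238, np.float64(0.083), array([ 0.6381, -0.098 ]))}
```

View pics/s1.png

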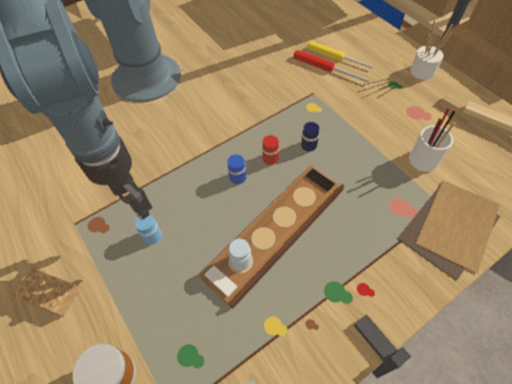

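Pale stands upright on mark4 at (240,255), measured within about 1.5 mm of it (0.6405, -0.0987). Sky is next, at (149,230).

Request:
step_arm --commands '[0.006,0.013,0.1,0,0,0,0.15,0,0,0,0.15,0,0,0,0.12,0,0,0,0.06,0,0,0,0,0,0,0,0,0]'

```text
clock: 9.22
position: [0.4739, -0.2181, 0.014]
tool_rot: [0.626, 0.779, 0.0, -0.0]
contact_force: [0.7, -0.7, 0.9]
width: 0.0727
grasp_force: 0.0
```

Request:
step_arm --commands '[0,0,0,0,0,0,0,0,0,0,0,0,0,0,0,0,0,0,0,0,0,0,0,0,0,0,0,0,0,0,0,0]' --jaw 0.2

```text
clock: 9.88
position: [0.4744, -0.2201, 0.0159]
tool_rot: [0.627, 0.779, 0.0, 0.002]
contact_force: [-0.4, 0.5, 6.8]
width: 0.0412
grasp_force: 30.9
```

Request:
step_arm --commands '[0,0,-0.1,0,0,0,-0.15,0,0,0,-0.15,0,0,0,-0.15,0,0,0,0,0,0,0,0,0]'

```text
clock: 10.38
position: [0.4747, -0.2203, 0.1265]
tool_rot: [0.627, 0.779, 0.0, 0.003]
contact_force: [-0.9, -0.7, -2.5]
width: 0.0412
grasp_force: 30.8
```

```bash
python3 tgt.py m3
```

```text
clock 10.38 p [ 0.4747 -0.2203  0.1265] roll needed deg -0.01 tz [ 0.005 -0.003 -1.   ]
m3 [ 0.6253 -0.0315] d/0.2: [0.762 0.937 0.001]
```

Request:
step_arm --commands '[0.06,0.07,0,0,0.12,0.15,0,0,0.12,0.15,0,0,0.12,0.15,0,0,0.12,0.15,0,0,0.12,0.15,0,0,0.1,0.115,0,0,0,0,0,0]'

```text
clock: 11.05
position: [0.6255, -0.0206, 0.123]
tool_rot: [0.623, 0.782, 0.004, -0.002]
contact_force: [0.1, 2.0, -0.4]
width: 0.0412
grasp_force: 30.9
```

Request:
step_arm --commands '[0,0,0.1,0,0,0,0.1,0,0,0,0.1,0,0,0,0.07,0,0,0,0,0,0,0,0,0]'

```text
clock: 11.55
position: [0.6214, -0.0312, 0.0482]
tool_rot: [0.627, 0.779, -0.001, -0.002]
contact_force: [1.0, 0.2, -0.9]
width: 0.0411
grasp_force: 30.9
```

```bash
python3 tgt.py m3
```

```text
clock 11.55 p [ 0.6214 -0.0312  0.0482] roll needed deg 0.0 tz [-0.004  0.    -1.   ]
m3 [ 0.6253 -0.0315] d/0.2: [-0.006  0.019 -0.   ]
```

Request:
step_arm --commands '[-0.006,0.017,0,0,0,0,0,0,0,0,0.03,0,0,0,0.03,0,0,0,0.01,0,0,0,0,0,0,0,0,0]'

```text
clock: 12.13
position: [0.6264, -0.0315, 0.0357]
tool_rot: [0.627, 0.779, -0.0, -0.0]
contact_force: [0.1, -0.1, -0.9]
width: 0.0414
grasp_force: 30.9
```

```bash
python3 tgt.py m3
```

```text
clock 12.13 p [ 0.6264 -0.0315  0.0357] roll needed deg 0.01 tz [-0.001  0.    -1.   ]
m3 [ 0.6253 -0.0315] d/0.2: [ 0.001 -0.006  0.   ]
```

Request:
step_arm --commands '[0,-0.005,0.01,0,0,0,0.01,0,0,0,0.005,0,0,0,0,0,0,0,0,0]'

```text
clock: 12.55
position: [0.6259, -0.0316, 0.0311]
tool_rot: [0.627, 0.779, 0.0, 0.0]
contact_force: [-0.9, -0.1, -1.3]
width: 0.0412
grasp_force: 31.0
```

Request:
step_arm --commands '[0,0,0,0,0,0,0,0,0,0,0,0,0,0,0,0,0,0,0,0,0,0,0,0]' --jaw 0.75

```text
clock: 13.05
position: [0.6259, -0.0316, 0.0312]
tool_rot: [0.627, 0.779, 0.0, 0.0]
contact_force: [0.7, 0.3, 0.3]
width: 0.064
grasp_force: 0.0
```

Request:
step_arm --commands '[0,0,-0.1,0,0,0,-0.15,0,0,0,-0.15,0,0,0,-0.1,0,0,0,0,0]'

```text
clock: 13.47
position: [0.6301, -0.0312, 0.1371]
tool_rot: [0.627, 0.779, 0.003, 0.004]
contact_force: [1.2, 0.7, 1.3]
width: 0.0641
grasp_force: 0.0
```

Request:
step_arm --commands '[0.07,-0.13,0,0,0.07,-0.13,0,0,0.07,-0.13,0,0,0.07,-0.13,0,0,0.07,-0.13,0,0,0.07,-0.13,0,0,0,0,0,0,0,0,0,0]' --jaw 0.85

```text
clock: 14.13
position: [0.4532, 0.0172, 0.1303]
tool_rot: [0.627, 0.779, -0.001, -0.0]
contact_force: [0.9, -0.1, 0.5]
width: 0.0729
grasp_force: 0.0
```

```bash
python3 - <<'E'
from h import *
from tgt import *
go('royal')
im,d,K,R,t=cam("scene");W=cloud(d,K,R,t)
print(lids(W,dict(pale=(240,246),sky=(263,224)),.083,13))
im,d,K,R,t=cam("top");W=cloud(d,K,R,t);cv2.imwrite("pics/t2.png",im)
print(lids(W,dict(pale=(296,157),sky=(266,164)),.083,16))
E
```

```text
clock 14.13 p [0.4532 0.0172 0.1303] roll needed deg 0.11 tz [-0.002 -0.002 -1.   ]
royal [0.4526 0.017 ] d/0.2: [-0.    -0.003  0.   ]
{'pale': (array([ 0.6414, -0.0987]), 0.0198, 309, np.float64(0.083), array([ 0.6428, -0.0995])), 'sky': (array([ 0.6277, -0.0337]), 0.0198, 277, np.float64(0.083), array([ 0.6283, -0.0337]))}
{'pale': (array([ 0.6389, -0.0982]), 0.0196, 239, np.float64(0.083), array([ 0.638, -0.098])), 'sky': (array([ 0.6244, -0.032 ]), 0.0196, 242, np.float64(0.083), array([ 0.6237, -0.0318]))}
```

View pics/t2.png

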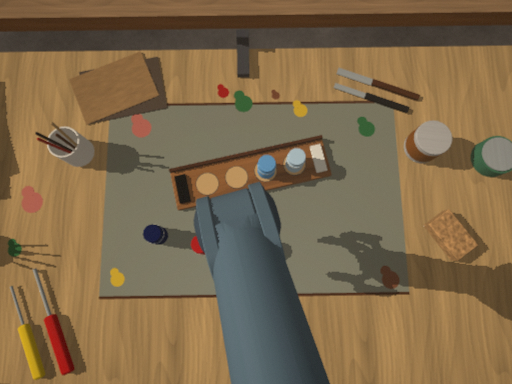

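Sky stands on mark3 at (266,166) and pale on mark4 at (296,160), both within about 1.5 mm. Royal is next.

Request:
step_arm --commands '[0,-0.005,0.1,0,0,0,0.15,0,0,0,0.15,0,0,0,0.12,0,0,0,0.065,0,0,0,0,0,0,0,0,0]'

```text
clock: 14.82
position: [0.4553, 0.0169, 0.0135]
tool_rot: [0.628, 0.779, 0.0, -0.001]
contact_force: [1.0, 0.4, 1.0]
width: 0.0725
grasp_force: 0.0
```

Request:
step_arm --commands '[0,0,0,0,0,0,0,0,0,0,0,0,0,0,0,0,0,0,0,0,0,0,0,0,0,0,0,0,0,0,0,0]' --jaw 0.2

```text
clock: 15.48
position: [0.456, 0.0168, 0.0154]
tool_rot: [0.627, 0.779, 0.001, 0.001]
contact_force: [-0.1, -0.1, 5.9]
width: 0.0416
grasp_force: 30.8
```

Request:
step_arm --commands '[0,0,-0.1,0,0,0,-0.15,0,0,0,-0.15,0,0,0,-0.15,0,0,0,0,0,0,0,0,0]'

```text
clock: 15.98
position: [0.4563, 0.0167, 0.126]
tool_rot: [0.627, 0.779, 0.001, 0.002]
contact_force: [-1.0, 0.4, -1.3]
width: 0.0415
grasp_force: 30.9
```

```bash
python3 tgt.py m2
```

```text
clock 15.98 p [0.4563 0.0167 0.126 ] roll needed deg -0.01 tz [ 0.005 -0.001 -1.   ]
m2 [0.6104 0.0369] d/0.2: [-0.066  0.774  0.004]
```

Request:
step_arm --commands '[-0.01,0.07,0,0,-0.012,0.13,0,0,-0.012,0.13,0,0,-0.012,0.13,0,0,-0.012,0.13,0,0,-0.01,0.12,0,0,0,0.08,0,0,0,0,0,0]'

```text
clock: 16.65
position: [0.6138, 0.0382, 0.122]
tool_rot: [0.627, 0.779, 0.001, -0.001]
contact_force: [0.0, 0.6, -0.9]
width: 0.0411
grasp_force: 30.9
```

Request:
step_arm --commands '[0,0,0.1,0,0,0,0.1,0,0,0,0.1,0,0,0,0.07,0,0,0,0,0,0,0,0,0]'

```text
clock: 17.15
position: [0.6098, 0.0371, 0.0483]
tool_rot: [0.627, 0.779, -0.001, -0.002]
contact_force: [0.9, -0.4, -0.4]
width: 0.0412
grasp_force: 30.9
```

```bash
python3 tgt.py m2
```

```text
clock 17.15 p [0.6098 0.0371 0.0483] roll needed deg 0.02 tz [-0.004 -0.    -1.   ]
m2 [0.6104 0.0369] d/0.2: [-0.002  0.003 -0.   ]
```

Request:
step_arm --commands '[-0.002,0,0.03,0,0,0,0.03,0,0,0,0.01,0,0,0,0,0,0,0,0,0]'

```text
clock: 17.57
position: [0.6121, 0.0369, 0.0364]
tool_rot: [0.627, 0.779, 0.0, 0.0]
contact_force: [0.1, -0.2, -0.9]
width: 0.0414
grasp_force: 30.9
```

```bash
python3 tgt.py m2
```

```text
clock 17.57 p [0.6121 0.0369 0.0364] roll needed deg 0.0 tz [ 0. -0. -1.]
m2 [0.6104 0.0369] d/0.2: [ 0.002 -0.008 -0.   ]
```

Request:
step_arm --commands '[0.002,-0.009,0.01,0,0,0,0.01,0,0,0,0.009,0,0,0,0,0,0,0,0,0]'

```text
clock: 17.98
position: [0.6101, 0.037, 0.0306]
tool_rot: [0.627, 0.779, 0.0, 0.0]
contact_force: [-0.6, -0.2, 1.9]
width: 0.041
grasp_force: 30.9
```

Request:
step_arm --commands '[0,0,0,0,0,0,0,0,0,0,0,0,0,0,0,0,0,0,0,0,0,0,0,0]' --jaw 0.75

```text
clock: 18.48
position: [0.6101, 0.0369, 0.0303]
tool_rot: [0.627, 0.779, 0.0, 0.0]
contact_force: [-0.4, -0.2, -0.4]
width: 0.064
grasp_force: 0.0
```

Request:
step_arm --commands '[0,0,-0.1,0,0,0,-0.15,0,0,0,-0.15,0,0,0,-0.1,0,0,0,0,0]'

```text
clock: 18.9
position: [0.6142, 0.0379, 0.136]
tool_rot: [0.627, 0.779, 0.004, 0.004]
contact_force: [0.6, 0.4, 1.0]
width: 0.0642
grasp_force: 0.0
```

Request:
step_arm --commands '[0.146,-0.065,0,0,0.146,-0.065,0,0,0.146,-0.065,0,0,0.146,-0.065,0,0,0.146,-0.065,0,0,0.146,-0.065,0,0,0.146,-0.065,0,0,0,0,0,0]' --jaw 0.85

```text
clock: 19.57
position: [0.4717, 0.2246, 0.1301]
tool_rot: [0.623, 0.783, 0.0, -0.002]
contact_force: [-1.4, 1.1, 1.4]
width: 0.0727
grasp_force: 0.0
```

```bash
python3 - <<'E'
from h import *
from tgt import *
go('navy')
im,d,K,R,t=cam("scene");W=cloud(d,K,R,t)
print(lids(W,dict(royal=(283,202)),.083,13))
im,d,K,R,t=cam("top");W=cloud(d,K,R,t)
print(lids(W,dict(royal=(237,170)),.083,14))
E
```

```text
clock 19.57 p [0.4717 0.2246 0.1301] roll needed deg 0.68 tz [-0.003  0.004 -1.   ]
navy [0.4773 0.2174] d/0.2: [-0.041  0.019 -0.   ]
{'royal': (array([0.6115, 0.0373]), 0.0194, 255, np.float64(0.0831), array([0.6124, 0.0364]))}
{'royal': (array([0.6083, 0.0382]), 0.0193, 240, np.float64(0.0828), array([0.6076, 0.0383]))}
```

Request:
step_arm --commands '[0,0,0,0,0,0,0,0]'

```text
clock: 19.83
position: [0.4785, 0.2155, 0.1299]
tool_rot: [0.628, 0.778, -0.0, 0.0]
contact_force: [-0.4, -0.6, -0.4]
width: 0.0729
grasp_force: 0.0
```

```bash
python3 tgt.py navy
```

```text
clock 19.83 p [0.4785 0.2155 0.1299] roll needed deg -0.15 tz [-0.    -0.001 -1.   ]
navy [0.4773 0.2174] d/0.2: [ 0.01  -0.004 -0.   ]
```

Request:
step_arm --commands '[0.008,-0.006,0.1,0,0,0,0.15,0,0,0,0.15,0,0,0,0.12,0,0,0,0.065,0,0,0,0,0,0,0,0,0]'

```text
clock: 20.42
position: [0.4764, 0.2178, 0.013]
tool_rot: [0.628, 0.778, -0.0, -0.0]
contact_force: [0.2, -0.4, -0.2]
width: 0.0724
grasp_force: 0.0
```

Request:
step_arm --commands '[0,0,0,0,0,0,0,0,0,0,0,0,0,0,0,0,0,0,0,0,0,0,0,0,0,0,0,0,0,0,0,0]' --jaw 0.2

```text
clock: 21.08
position: [0.4777, 0.2192, 0.0151]
tool_rot: [0.627, 0.779, 0.001, 0.001]
contact_force: [-0.9, -0.8, 5.9]
width: 0.0413
grasp_force: 30.5
```

Request:
step_arm --commands '[0,0,-0.1,0,0,0,-0.15,0,0,0,-0.15,0,0,0,-0.15,0,0,0,0,0,0,0,0,0]'

```text
clock: 21.58
position: [0.4777, 0.2193, 0.1255]
tool_rot: [0.627, 0.779, 0.002, 0.002]
contact_force: [0.1, -0.4, -1.8]
width: 0.0409
grasp_force: 30.9
```

```bash
python3 tgt.py m1
```

```text
clock 21.58 p [0.4777 0.2193 0.1255] roll needed deg 0.0 tz [ 0.005  0.001 -1.   ]
m1 [0.5955 0.1053] d/0.2: [-0.682  0.454  0.002]
```

Request:
step_arm --commands '[-0.06,0.04,0,0,-0.11,0.075,0,0,-0.11,0.075,0,0,-0.11,0.075,0,0,-0.11,0.075,0,0,-0.11,0.075,0,0,-0.066,0.055,0,0,0,0,0,0]'

```text
clock: 22.25
position: [0.5995, 0.0989, 0.1204]
tool_rot: [0.631, 0.776, -0.002, 0.001]
contact_force: [0.2, -1.1, -1.2]
width: 0.0414
grasp_force: 30.9
```

Request:
step_arm --commands '[0,0,0.1,0,0,0,0.1,0,0,0,0.1,0,0,0,0.07,0,0,0,0,0,0,0,0,0]'

```text
clock: 22.75
position: [0.595, 0.106, 0.0473]
tool_rot: [0.627, 0.779, -0.002, -0.001]
contact_force: [0.9, 0.2, -1.0]
width: 0.0415
grasp_force: 30.9
```

```bash
python3 tgt.py m1
```

```text
clock 22.75 p [0.595  0.106  0.0473] roll needed deg 0.03 tz [-0.004 -0.001 -1.   ]
m1 [0.5955 0.1053] d/0.2: [-0.004  0.002 -0.   ]
```

Request:
step_arm --commands '[0.003,-0.006,0.03,0,0,0,0.03,0,0,0,0.01,0,0,0,0.005,0,0,0,0,0,0,0,0,0]'

```text
clock: 23.25
position: [0.5957, 0.1068, 0.0347]
tool_rot: [0.627, 0.779, 0.0, 0.0]
contact_force: [-0.4, 0.7, -1.7]
width: 0.0413
grasp_force: 30.9
```

```bash
python3 tgt.py m1
```

```text
clock 23.25 p [0.5957 0.1068 0.0347] roll needed deg -0.0 tz [ 0.001  0.    -1.   ]
m1 [0.5955 0.1053] d/0.2: [-0.007 -0.003 -0.   ]
```

Request:
step_arm --commands '[0,-0.002,0.01,0,0,0,0.01,0,0,0,0.002,0,0,0,0,0,0,0,0,0]'

```text
clock: 23.67
position: [0.5953, 0.1068, 0.0302]
tool_rot: [0.627, 0.779, 0.0, 0.0]
contact_force: [-0.9, 0.6, 1.3]
width: 0.041
grasp_force: 31.0
```

Request:
step_arm --commands '[0,0,0,0,0,0,0,0,0,0,0,0,0,0,0,0,0,0,0,0,0,0,0,0]' --jaw 0.75

```text
clock: 24.17
position: [0.595, 0.1067, 0.0298]
tool_rot: [0.627, 0.779, -0.0, -0.0]
contact_force: [-0.3, 0.6, -0.4]
width: 0.0642
grasp_force: 0.0
```

Request:
step_arm --commands '[0,0,-0.1,0,0,0,-0.15,0,0,0,-0.15,0,0,0,-0.15,0,0,0,0,0]'

```text
clock: 24.58
position: [0.5999, 0.1086, 0.147]
tool_rot: [0.627, 0.779, 0.005, 0.004]
contact_force: [0.6, 0.7, 0.8]
width: 0.0643
grasp_force: 0.0
```

Request:
step_arm --commands '[0.15,-0.05,-0.05,0,0.15,-0.05,-0.05,0,0.15,-0.05,-0.05,0,0.15,-0.05,0,0,0.15,-0.05,0,0,0.15,-0.05,0,0,0.15,-0.05,0,0,0,0,0,0]'

```text
clock: 25.25
position: [0.4759, 0.3054, 0.1705]
tool_rot: [0.622, 0.783, 0.002, -0.003]
contact_force: [-1.3, 2.2, 0.3]
width: 0.0642
grasp_force: 0.0
```

Request:
step_arm --commands '[0,0,0,0,0,0,0,0,0,0,0,0]'

```text
clock: 25.5
position: [0.4828, 0.2953, 0.1695]
tool_rot: [0.628, 0.778, -0.0, 0.0]
contact_force: [-0.5, -0.2, -0.2]
width: 0.064
grasp_force: 0.0
```

```bash
python3 - <<'E'
from h import *
from tgt import *
go('m1','m2','m3','m4')
im,d,K,R,t=cam("scene");W=cloud(d,K,R,t)
for k in lids(W,dict(navy=(302,182),royal=(283,202),sky=(262,222),pale=(240,246)),.083,12).items():print(k)
im,d,K,R,t=cam("top");W=cloud(d,K,R,t);cv2.imwrite("pics/t3.png",im)
for k in lids(W,dict(navy=(207,177),royal=(237,170),sky=(266,164),pale=(296,157)),.083,14).items():print(k)
print(lids(W,dict(red=(201,244))))
E
```

```text
clock 25.5 p [0.4828 0.2953 0.1695] roll needed deg -0.13 tz [-0.    -0.001 -1.   ]
m1 [0.5955 0.1053] d/0.2: [-1.048e+00  3.500e-01  1.000e-03]
m2 [0.6104 0.0369] d/0.2: [-0.35   0.001  0.   ]
m3 [ 0.6253 -0.0315] d/0.2: [-0.35   0.001  0.   ]
m4 [ 0.6402 -0.0999] d/0.2: [-0.35   0.001  0.   ]
('navy', (array([0.597 , 0.1047]), 0.0193, 219, np.float64(0.083), array([0.5975, 0.1029])))
('royal', (array([0.6115, 0.0371]), 0.0199, 257, np.float64(0.083), array([0.6125, 0.0365])))
('sky', (array([ 0.6273, -0.0334]), 0.0197, 275, np.float64(0.0831), array([ 0.6281, -0.0336])))
('pale', (array([ 0.6417, -0.099 ]), 0.0196, 308, np.float64(0.0829), array([ 0.6426, -0.0995])))
('navy', (array([0.5939, 0.1054]), 0.0193, 241, np.float64(0.0828), array([0.5933, 0.1055])))
('royal', (array([0.6079, 0.038 ]), 0.0194, 240, np.float64(0.0828), array([0.6076, 0.0382])))
('sky', (array([ 0.6247, -0.0324]), 0.0197, 240, np.float64(0.0832), array([ 0.6238, -0.032 ])))
('pale', (array([ 0.6387, -0.0985]), 0.0196, 238, np.float64(0.0831), array([ 0.6379, -0.098 ])))
{'red': (array([0.4519, 0.1148]), 0.0194, 255, np.float64(0.0679), array([0.4518, 0.1143]))}
```

View pics/t3.png

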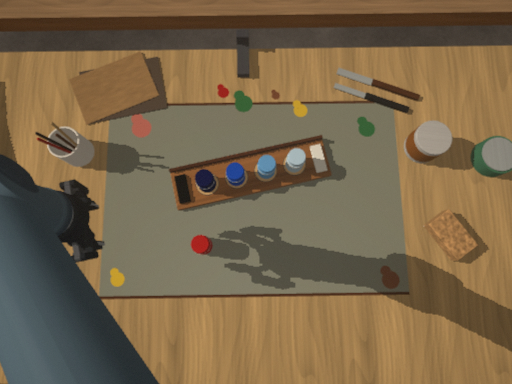

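The row reads navy (205,180), royal (236,174), sky (266,166) and pale (296,160), next to the white plate. All four are upright and within about 2 mm of their marks. Red is unmoved at (201,244), and the arm is clear.

```bash
python3 -c "
from bench import arm
print(arm.job_done())"
```

```text
the job is handed in; nothing more can be done
None
```

The four blue jars stand upright on the rack, pale next to the white plate, then sky, royal and navy next to the black plate, each measured within about 2 mm of its mark; the red jar was not moved, and the job was handed in at about 26 s.

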